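# Load the slicer's comb cassette with the push stick

## Robot

A 6-joint arm with a two-finger parallel gripper is mounted at the origin on the work surface. World frame = base frame: x ahead of the robot, y to its left, z up, the work surface at z = 0. Lengths are in mm, angles in rad, forces in N, time in s.
With the tool pointing down it reaches from about 325 to 850 mm from the base axis. Payload 15.5 kg.
Tool frame: the origin (TCP) lies at the very end of the fingers, on their centre line; the grasp point (between the pads) lies 19 mm behind it; z points along the fingers, y is the direction in which the jaws open and shut (so a half turn about z gives the same grasp; the last joint's range is limited). The gripper opens to 91 mm and grips with 3 to 60 N. Pads are 32 mm wide; open, the fingers measure 118 mm over their backs; the gripper's body (76 mm by 178 mm) begins 60 mm behind the grasp point.
Start: joints at [1.137, 0.494, 1.345, -0, 1.302, -0.096], TCP at [207.717, 589.474, 213.915] pointing down, gripper open.
Joint ranges: [-2.91, 2.91], [-0.82, 2.16], [0.22, 2.67], [-1.22, 4.37], [0.12, 2.79], [-3.08, 3.08]. Speed limits (rad/s): [1.89, 1.89, 2.57, 3.01, 3.01, 3.01].

## Interface

Orientations are given as a rotation vector (axis times angle).
In Python, from plant import * gives the robot as it stands.
- The arm moves only by the tool send_rows, never from a script. Its argument "motion" is one flat list of numbers, 6 for each row, row after row: the shift along the tool's x, y, z in m, then the turn, a rotation vector about the tool's x, y, z in rad. A call has 1 to 5 rows; each row shifts and turns the commanded pose from where the row before left it, along the tool's axes as they then stand; what a row does not reach is not made up. A row lasts 1/8 s, in which the tool goes at most 62.5 mm and 10.7 degrees, less where a joint would pass 70% of its speed; a pose out of reach is approached as far as the arm can. A call with a gripper value outside its range is refused whole. "hand" is the closure, from 0 (fully open) to 1 (shut), set as the call begins (left out, the last holds). The fingers move at their own pace and stop on an object; "grip_force" is the grip in N (left out, the last holds). Time passes only in rows, so rows that do not move let the fingers close. It gives the time, the measured TCP pose, the force and the opening at its end, in the units of the state.
- observe(): the state, without advancing time (a new reading comes with each control period).
- get_image(name): name is "side" or "top" or "wrist"; returns a dict with "frame" (480x640x3 uint8, red, green, blue), "range_z" (480x640 float32, mm along the optical axis (not along the pixel's ray), 0 where there is no reading), "fx", "fy", "cx", "cy" (pixels), "world_from_camera" (4x4, takes a point from camera to world coordinates). Camera axes: x right, y up, looking along -z (the intrinsics and any distortion apply to the point x, -y, -z); pixel columns grow to the right and rows downward; lengths in mm; the calibration is good to about 2 mm. A picture is of the moment at which its call begins.
- sign_off(): hands the job in, once; it reports no verdict.
The state is a dict: "clock": time; "joint_positions": joint angles; "joint_velocities": joint speeds; "joint_torque": joint torques, N m; "tool_pos": TCP position; "tcp_rot": TCP orientation; "contact_force": force on the tool from outside, world axes, zero at the start; "torque": the same for the moment, N m; "width": finger opening in mm.
Only numpy, scipy, OpenCV 4.12 (cv2) and the standard library are available. Lean on these libraries where they do the work, as an engineer would, in place of code of your own. Each camera call takes 0.05 s, during which the arm holds its last target.

## Task

Pick up the wooden push stick by its handle and, touching the orange comb cassette with nothing but the stick, feed it along the slicer's apron into the covered channel until it is fully home and the red tell-tale is all the way up; push gently, never ram it. Then draw the stick out and lay it back flat, handle up, on the green board, leaving everything else alone.

Things in the scene. Friction and masses are not known exactly. Their poses are not given: they have to be found in the camera images.
- slicer: Fixed wooden slicer, 360 x 110 mm. Origin: centre of its underside; +x = feed direction (roughly to the robot's left). The flat wooden bed's top is 20 mm above the table. x = -180 (open end) to -72 mm: open apron between walls 76 mm apart, tops 38 mm above the table; to -20 mm the walls converge to 46 mm apart; then the covered channel to x = 168 mm.
- channel_mouth (a point): Middle of the covered channel's mouth, on the bed (slicer x = -20 mm); axes as the slicer's. The channel is 46 mm wide and 22 mm high under a steel plate whose top is 46 mm above the table. A sliding latch is hidden inside: its face waits anywhere from 75 to 150 mm beyond this mouth, differently each time.
- telltale (a joint): Rise (m) of the red tell-tale, an 18 mm button in the cover plate near the far end. 0 = flush, latch untouched; 0.010 = fully up, cassette fully home. It rises as far as the cassette's nose slides the hidden latch along +x. The latch resists with about 4 N (5 to 10 N felt at the stick, with friction), has 10 mm of travel to a firm stop, and stays where it is left.
- telltale_top (a point): Centre of the top of the red tell-tale button.
- cassette: Loose orange plastic comb cassette, 70 mm long (its x), 42 mm wide, 14 mm high, about 80 g, lying flat on the slicer's open apron, somewhat off-centre and askew, its +x end towards the covered channel. Origin: centre of its underside.
- stick_grip (a point): Grip point of the loose wooden push stick (120 g), mid-height of its upright handle; x points to its nose, z up. Handle: 20 mm thick (y), 36 mm long (x), its top 20 mm above this point. Dark flat sole: 28 mm wide, 12 mm thick, underside 48 mm below this point, from 30 mm behind to the square nose 140 mm ahead of it.
- board: Fixed green plastic board, 240 mm (x) x 130 mm (y), 12 mm thick, on which the push stick lies at the start. Origin: centre of its underside.
- bowl_stack: Bystander, to be left alone: tan stack of paper bowls, 98 mm across, 135 mm high. Origin: underside.
- papaya_half: Bystander, to be left alone: half green papaya lying on its cut face, 170 mm long. Origin: underside.
- sauce_jar: Bystander, to be left alone: amber sauce jar, 64 mm across, 110 mm high. Origin: underside.
- spice_can: Bystander, to be left alone: spice can, 60 mm across, 90 mm high. Origin: underside.
- prep_bowl: Bystander, to be left alone: white prep bowl, 120 mm across, 50 mm high. Origin: underside.
- chopstick_cup: Bystander, to be left alone: white cup of chopsticks, 72 mm across, 200 mm high. Origin: underside.
- brush: Bystander, to be left alone: kitchen brush lying on the table, between the robot and the slicer. Origin: underside.
Not all that is in view belongs to the job. What is shaped like the part that bears stick_grip but purple or yellow is not meant.

How it is judged (in metres and radians):
On the way, in this order (a step that is already met when the one before it is completed fails the run):
1. the push stick bears on the cassette while the fingers hold the stick (contact force between push_stick and cassette above 0.1 N and contact force between the fingers and push_stick above 2 N), for 0.05 s.
2. the stick has pushed the cassette home: the tell-tale has risen (value of joint telltale above 0.008 m and contact force between the fingers and push_stick above 2 N), for 0.1 s.
At the end, for the whole second after the job is handed in: The cassette is at rest in the covered channel and the tell-tale has risen more than 8 of its 10 mm; the push stick lies at rest, flat on its sole with the handle up (within 0.1 rad), on the green board, its grip point within 100 mm (along) and 55 mm (across) of the board's centre (value of joint telltale above 0.008 m and x of cassette in the frame of slicer above 0.025 m and linear speed of each of cassette, push_stick below 0.01 m/s and x of stick_grip in the frame of board between -0.1 and 0.1 m and y of stick_grip in the frame of board between -0.055 and 0.055 m and z of stick_grip in the frame of board between 0.054 and 0.066 m and angle between stick_grip's own z axis and vertical below 0.1 rad); the robot touches nothing.
It fails at once if the fingers or arm touch the cassette (contact force between any of the fingers, the arm and cassette above 0.3 N).
It fails at once if the cassette is rammed: the stick pushes it with more than 30 N (contact force between push_stick and cassette above 30 N).
It fails at once if a bystander is moved more than 30 mm (distance of any of bowl_stack, papaya_half, sauce_jar, spice_can, prep_bowl, chopstick_cup, brush from where it was at the start of the episode above 0.03 m).
It also fails if it takes over 54 s, if anything falls off the work surface, if the arm or the gripper's body presses on something with over 40 N, if the wrist force passes 120 N, or if a joint passes its speed limit or range.

## Working session

There is one attempt and no reset: what is moved stays moved. The work goes in short steps, Python scripts to look and compute and a tool call to move; the robot and the scene stay as the last step left them, time stands still between calls to the robot, and variables do not carry over. Pictures are saved under pics/ and viewed, and the job is handed in when it is done.

Besides the shell and the picture viewer there is one more tool, called after "Emit:" by a JSON object that holds its "name" and its "arguments", one argument or row to a line. send_rows: Moves the arm, as the interface text tells. Its arguments: {"type":"object","properties":{"motion":{"type":"array","items":{"type":"number"}},"hand":{"type":"number"},"grip_force":{"type":"number"}},"required":["motion"]}

```bash
ls; mkdir -p pics
python3 - <<'E'
from plant import *
import cv2,numpy as np
print(observe())
for n in ("side","top","wrist"):
    d=get_image(n); cv2.imwrite(f"pics/{n}0.png",d["frame"][:,:,::-1]); np.savez(f"/tmp/{n}0.npz",**d)
    print(n,d["fx"],d["fy"],d["cx"],d["cy"],[k for k in d],np.round(d["world_from_camera"],3).tolist())
E
```

```text
pics
{'clock': 0.0, 'joint_positions': array([ 1.13649838e+00,  4.94164683e-01,  1.34609774e+00,  1.53102686e-06,
        1.30245786e+00, -9.54814081e-02]), 'joint_velocities': array([ 4.76444968e-06,  9.29021326e-04,  8.87745848e-04,  8.93069022e-04,
        3.36849623e-04, -1.40841963e-03]), 'joint_torque': array([-1.93904416e-03, -8.78822279e+01, -3.81850469e+01,  7.04123662e-02,
        5.33934077e-02, -8.59135594e-05]), 'tool_pos': array([207.57104801, 589.15729535, 213.36106462]), 'tcp_rot': array([-5.29620286e-01, -3.09632687e+00,  1.70872800e-03]), 'contact_force': array([ 0.82737051, -0.19434543,  0.00676099]), 'torque': array([-0.00143503,  0.00240102,  0.02097634]), 'width': 90.96954624887391}
side 515.59024859272 515.59024859272 317.1043540554346 238.4050092585579 ['frame', 'range_z', 'fx', 'fy', 'cx', 'cy', 'world_from_camera'] [[0.923, 0.27, -0.275, 147.409], [-0.386, 0.647, -0.658, -875.611], [0.0, 0.713, 0.701, 1037.427], [0.0, 0.0, 0.0, 1.0]]
top 474.20437109002006 474.20437109002006 324.8013146902388 236.60459863472516 ['frame', 'range_z', 'fx', 'fy', 'cx', 'cy', 'world_from_camera'] [[0.022, 0.996, -0.088, 378.792], [-1.0, 0.021, -0.014, 7.492], [-0.012, 0.088, 0.996, 1338.605], [0.0, 0.0, 0.0, 1.0]]
wrist 409.9287487111969 409.9287487111969 320.4398282358532 240.05788762819358 ['frame', 'range_z', 'fx', 'fy', 'cx', 'cy', 'world_from_camera'] [[0.332, -0.909, -0.25, 135.823], [0.943, 0.32, 0.09, 614.653], [-0.001, -0.266, 0.964, 383.874], [0.0, 0.0, 0.0, 1.0]]
```

View pics/top0.png

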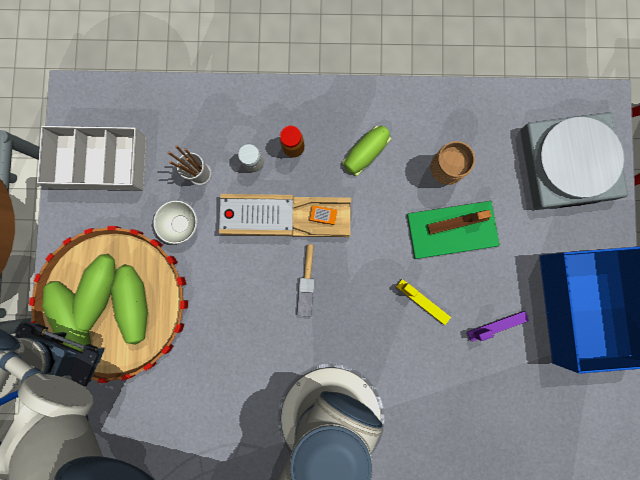

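View pics/side0.png

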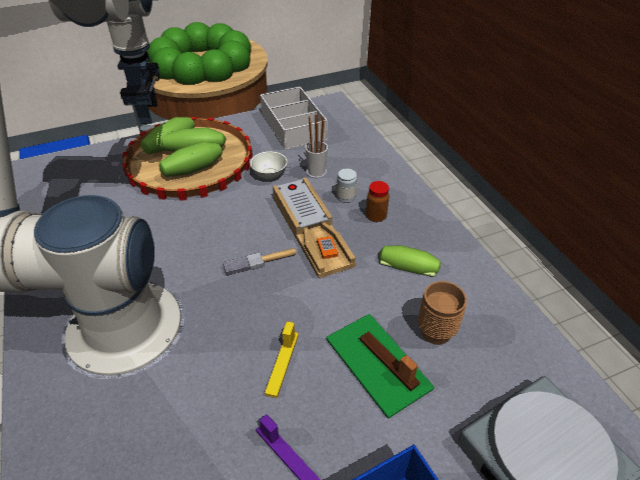

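View pics/wrist0.png

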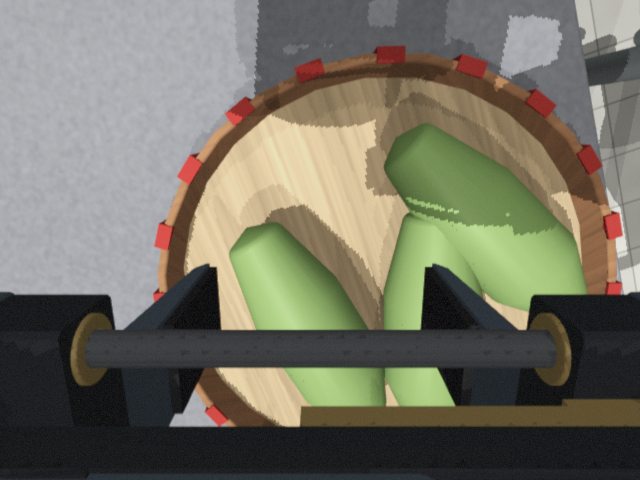

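Candidates for the stick in the top view are the brown one on the green board, handle at about (483,215); the yellow one at (402,287); and the purple one at (475,333). I choose the brown one. Next I'll check it in a crop and measure.

```bash
cat > h.py <<'E'
import numpy as np,cv2
def cloud(d):
    h,w=d["range_z"].shape
    u,v=np.meshgrid(np.arange(w),np.arange(h))
    z=d["range_z"].astype(float)
    P=np.stack([(u-d["cx"])/d["fx"]*z,-(v-d["cy"])/d["fy"]*z,-z],-1)
    M=d["world_from_camera"]
    W=P@M[:3,:3].T+M[:3,3]; W[z<=0]=np.nan
    return W
def proj(d,p):
    M=np.linalg.inv(d["world_from_camera"]); c=M[:3,:3]@np.asarray(p,float)+M[:3,3]
    return d["cx"]+d["fx"]*c[0]/-c[2], d["cy"]-d["fy"]*c[1]/-c[2]
def ray(d,u,v):
    M=d["world_from_camera"]; r=M[:3,:3]@np.array([(u-d["cx"])/d["fx"],-(v-d["cy"])/d["fy"],-1]); return M[:3,3],r
def atz(d,u,v,z):
    o,r=ray(d,u,v); return o+r*(z-o[2])/r[2]
def tri(l):
    A=np.zeros((3,3));b=np.zeros(3)
    for d,u,v in l:
        o,r=ray(d,u,v); r=r/np.linalg.norm(r); P=np.eye(3)-np.outer(r,r);A+=P;b+=P@o
    p=np.linalg.solve(A,b); return p,[np.subtract(proj(d,p),(u,v)).round(1) for d,u,v in l]
def load(n):
    return {k:v for k,v in np.load(f"/tmp/{n}.npz").items()}
E
python3 - <<'E'
from h import *
T=load("top0");S=load("side0")
def crop(d,x0,y0,x1,y1,k):
    return cv2.resize(d["frame"][y0:y1,x0:x1,::-1],None,fx=k,fy=k,interpolation=cv2.INTER_CUBIC)
cv2.imwrite("pics/c1.png",crop(T,400,190,510,270,7))
cv2.imwrite("pics/c2.png",crop(T,210,185,360,245,5))
cv2.imwrite("pics/c3.png",crop(S,320,305,440,420,5))
cv2.imwrite("pics/c4.png",crop(S,265,170,365,285,5))
for n,d in(("top",T),("side",S)):
    W=cloud(d);f=d["frame"].astype(int);r,g,b=f[...,0],f[...,1],f[...,2]
    m=(g>90)&(r<70)&(b<110)&(g-b>40)&(W[...,2]<40)&(W[...,1]<-150)
    p=W[m];p=p[np.isfinite(p).all(1)]
    print(n,"board",len(p),np.median(p[:,2]),cv2.minAreaRect(p[:,:2].astype(np.float32)))
    br=(W[...,2]>16)&(W[...,2]<100)&(W[...,0]>330)&(W[...,0]<560)&(W[...,1]<-210)&(W[...,1]>-430)&(W[...,2]<90)
    # handle top
    m=br&(W[...,2]>60)
    p=W[m]; print("handle",len(p),np.median(p,0) if len(p) else 0, cv2.minAreaRect(p[:,:2].astype(np.float32)) if len(p) else 0)
    m=br&(W[...,2]<32)&(W[...,2]>17); p=W[m]; print("sole",len(p),np.median(p,0),cv2.minAreaRect(p[:,:2].astype(np.float32)))
    o=(r>190)&(g<140)&(g>50)&(b<70)&(W[...,1]>-50)&(W[...,1]<80)&(W[...,0]>350)
    p=W[o]; p=p[np.isfinite(p).all(1)]; print("cass",len(p),np.median(p,0),cv2.minAreaRect(p[:,:2].astype(np.float32)))
E
```

```text
top board 3177 12.268308708730729 ((524.5430908203125, -335.7047119140625), (128.6779022216797, 243.7575225830078), 9.915507316589355)
handle 107 [ 551.07111364 -384.41653467   76.87549227] ((456.67364501953125, -303.4251403808594), (30.131624221801758, 298.22332763671875), 47.13226318359375)
sole 569 [ 535.96996683 -320.04392179   23.50413061] ((443.895751953125, -321.38134765625), (207.47262573242188, 236.46922302246094), 87.4762954711914)
cass 186 [555.51010495  20.48946075  34.77643908] ((555.8619995117188, 31.532543182373047), (68.69593048095703, 41.32863235473633), 81.50146484375)
side board 3930 11.443438757310787 ((523.810546875, -330.66815185546875), (129.41770935058594, 248.16073608398438), 10.063140869140625)
handle 208 [ 550.02433066 -392.68712341   70.2816255 ] ((456.5805358886719, -307.78564453125), (29.861204147338867, 299.8934631347656), 47.172393798828125)
sole 716 [ 538.69031818 -329.12492664   23.23559069] ((448.95892333984375, -320.2868347167969), (217.98963928222656, 222.13021850585938), 89.8994140625)
cass 137 [556.94455351  14.5637543   33.19977602] ((557.6483764648438, 37.44420623779297), (83.30974578857422, 41.1571159362793), 80.65306091308594)
```

```bash
sleep 0
```

```text
(no output)
```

View pics/c1.png

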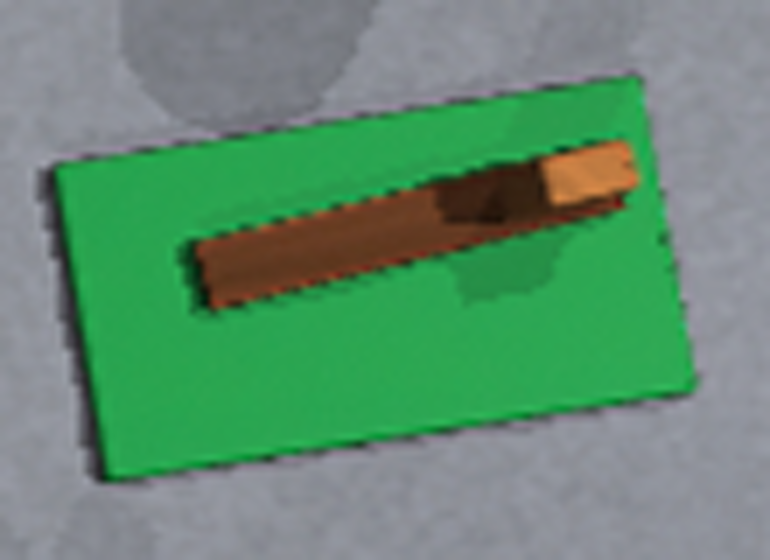

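View pics/c2.png

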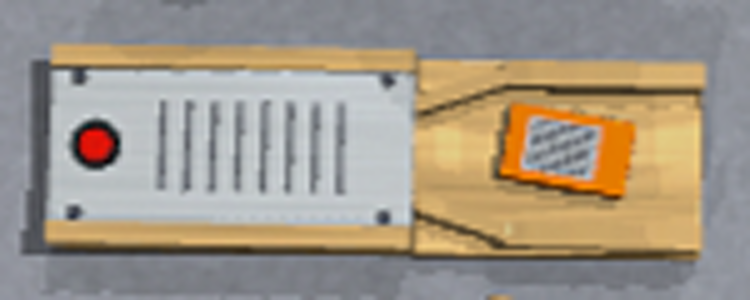

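View pics/c3.png

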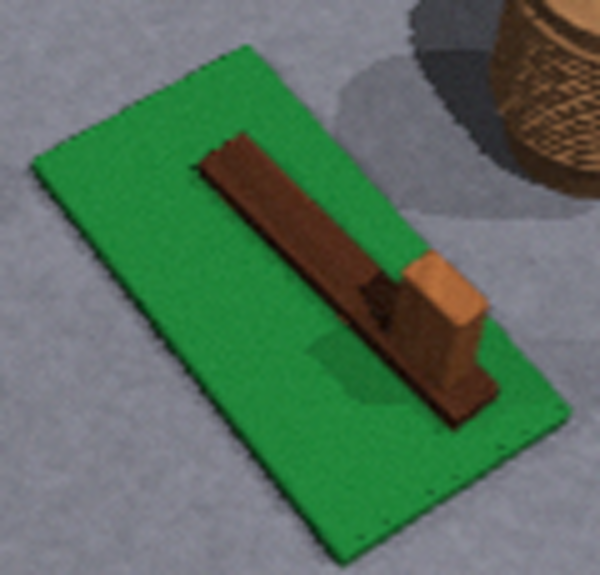

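View pics/c4.png

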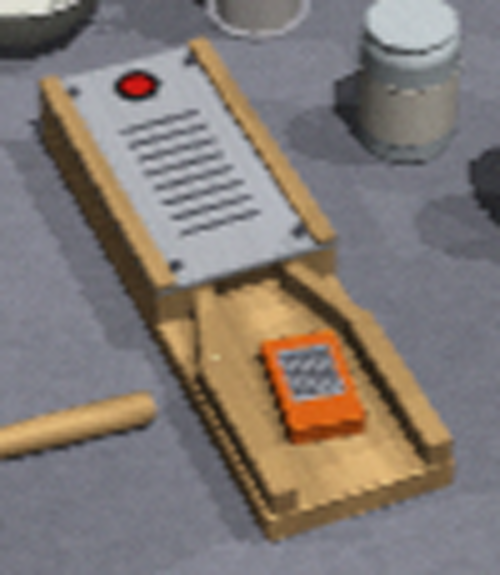

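The crops confirm the choice. The brown stick lies flat on the green board, handle up, with its handle near top-view (486,215) and its nose near (429,229). The cassette is on the apron and the red button is at about (229,214). Now I'll measure corners from both views.

Run:
```python
from h import *
T=load("top0");S=load("side0")
def t(k,x0,y0,c): return (c[0]+.5)/k+x0-.5,(c[1]+.5)/k+y0-.5
c1=lambda *c:t(7,400,190,c); c2=lambda *c:t(5,210,185,c); c3=lambda *c:t(5,320,305,c); c4=lambda *c:t(5,265,170,c)
def both(name,a,b):
    p,e=tri([(T,*a),(S,*b)]); print(name,p.round(1),*e); return p
print("-- stick")
both("htop noseL",c1(545,158),c3(435,250))if 0 else None
N1=both("nose far(+x)",c1(197,240),c3(240,132)); N2=both("nose near",c1(212,308),c3(200,162))
# handle top corners top: (543,158) nose/+x?, (630,140) rear +x,(638,185) rear -x,(552,208) nose -x
H=[both("h nose+x",c1(543,158),c3(432,250)),both("h rear+x",c1(630,141),c3(488,300)),both("h rear-x",c1(638,186),c3(460,325)),both("h nose-x",c1(552,208),c3(403,268))]
print("handle centre",np.mean(H,0), "dir", (H[0]+H[3]-H[1]-H[2])/2)
B=[both("b",c1(53,165),c3(248,44)),both("b",c1(640,76),c3(571,410)),both("b",c1(695,392),c3(343,565)),both("b",c1(105,480),c3(35,163))]
print("board c",np.mean(B,0),(B[0]+B[3]-B[1]-B[2])/2)
print("-- slicer")
both("red",c2(96,145),c4(137,86))
L=[both("apron end +x top",c2(705,63),c4(452,440)),both("apron end -x",c2(698,258),c4(275,540)),both("chan far +x",c2(52,45),c4(200,38)),both("chan far -x",c2(46,245),c4(45,78)),both("plate mouth +x",c2(415,72),c4(315,240)),both("plate mouth -x",c2(412,224),c4(160,293))]
print("-- cass")
both("c",c2(512,103),c4(330,335));both("c",c2(500,178),c4(264,345));both("c",c2(620,198),c4(293,433));both("c",c2(634,122),c4(363,420))
```

```text
-- stick
nose far(+x) [ 535.6 -259.8   22.9] [-0.1  0.2] [ 0.3 -0. ]
nose near [ 509.9 -266.5   21.3] [ 0.1 -0.2] [-0.3  0. ]
h nose+x [ 563.3 -380.1   77.9] [-0.1  0.2] [ 0.2 -0. ]
h rear+x [ 570.7 -412.4   81.3] [ 0.  -0.1] [-0.1  0. ]
h rear-x [ 554.5 -416.6   78.1] [ 0.1 -0.3] [-0.4  0.1]
h nose-x [ 545.4 -383.6   79.2] [ 0.1 -0.3] [-0.4  0.1]
handle centre [ 558.48407836 -398.18573235   79.12787111] dir [-8.27226179 32.64309416 -1.12084839]
b [ 567.6 -205.1    8.2] [ 0.  -0.1] [-0.1  0. ]
b [ 607.8 -440.2   10.4] [-0.  0.] [ 0. -0.]
b [ 481.8 -462.9    5.6] [ 0.1 -0.3] [-0.4  0.1]
b [ 441.9 -227.3    5.9] [ 0.1 -0.4] [-0.5  0.1]
board c [ 524.75712585 -333.87430195    7.54245306] [-40.02652249 235.37483055  -0.98583033]
-- slicer
red [551.5 291.3  45.5] [ 0.1 -0.3] [-0.3  0. ]
apron end +x top [604.8 -43.6  36.6] [ 0.  -0.1] [-0.1  0. ]
apron end -x [500.8 -43.4   1.1] [ 0.2 -0.6] [-0.7  0.1]
chan far +x [605.  317.7  47.7] [-0.1  0.2] [ 0.2 -0. ]
chan far -x [497.7 314.6  50.8] [ 0.4 -1.2] [-1.1  0.1]
plate mouth +x [594.3 116.1  50.4] [ 0.  -0.1] [-0.1  0. ]
plate mouth -x [506.  117.7  40.8] [-0.5  1.8] [ 1.8 -0.3]
-- cass
c [581.4  63.5  27.2] [-0.   0.1] [ 0.1 -0. ]
c [540.9  68.4  29.8] [ 0.2 -0.7] [-0.7  0.1]
c [530.7   1.6  27.9] [ 0.2 -0.5] [-0.5  0.1]
c [571.4  -4.7  28.1] [-0.1  0.2] [ 0.2 -0. ]
```

```bash
cat >> h.py <<'E'
from scipy.spatial.transform import Rotation as Ro
def down(h):  # tool x heading (rad) with z down
    return np.array([[np.cos(h),np.sin(h),0],[np.sin(h),-np.cos(h),0],[0,0,-1]])
def plan(p,R,tp,th,n,nr=None):
    """rows from pose to target, translation over n rows, turn over nr rows"""
    nr=nr or n; tp=np.asarray(tp,float); p0=np.array(p,float); R=R.copy(); Rt=down(th)
    rv=Ro.from_matrix(R.T@Rt).as_rotvec()/nr; cur=p0.copy(); out=[]
    for i in range(n):
        want=p0+(tp-p0)*(i+1)/n
        s=np.round(R.T@(want-cur)/1000,4); t=np.round(rv,4) if i<nr else np.zeros(3)
        cur=cur+R@s*1000; R=R@Ro.from_rotvec(t).as_matrix(); out.append([*s,*t])
    for i in range(0,n,5): print([round(float(x),4)+0.0 for r in out[i:i+5] for x in r])
    print("end",cur.round(1))
E
python3 - <<'E'
from h import *
from plant import *
T=load("top0");W=cloud(T)
m=(W[...,2]>115)&(W[...,2]<150)&(W[...,1]<-200)&(W[...,1]>-450)&(W[...,0]>560)&(W[...,0]<800)
p=W[m];print("bowl",p.min(0),p.max(0),p.mean(0))
s=observe();R=Ro.from_rotvec(s["tcp_rot"]).as_matrix()
plan(s["tool_pos"],R,[558,-398,205],np.deg2rad(104.8),21,12)
E
```

```text
bowl [ 645.12486949 -356.31472926  115.12822717] [ 741.65567501 -260.72949806  140.43635229] [ 694.1262008  -310.48232802  128.34981762]
[-0.0314, -0.0388, 0.0004, -0.0001, 0.0, 0.0811, -0.0344, -0.0361, 0.0005, -0.0001, 0.0, 0.0811, -0.0372, -0.0332, 0.0004, -0.0001, 0.0, 0.0811, -0.0398, -0.0301, 0.0004, -0.0001, 0.0, 0.0811, -0.0421, -0.0268, 0.0004, -0.0001, 0.0, 0.0811]
[-0.0441, -0.0233, 0.0005, -0.0001, 0.0, 0.0811, -0.0458, -0.0196, 0.0004, -0.0001, 0.0, 0.0811, -0.0473, -0.0159, 0.0004, -0.0001, 0.0, 0.0811, -0.0485, -0.0119, 0.0004, -0.0001, 0.0, 0.0811, -0.0492, -0.008, 0.0004, -0.0001, 0.0, 0.0811]
[-0.0497, -0.004, 0.0004, -0.0001, 0.0, 0.0811, -0.0499, 0.0001, 0.0005, -0.0001, 0.0, 0.0811, -0.0497, 0.0041, 0.0004, 0.0, 0.0, 0.0, -0.0497, 0.004, 0.0004, 0.0, 0.0, 0.0, -0.0498, 0.0041, 0.0004, 0.0, 0.0, 0.0]
[-0.0497, 0.0041, 0.0004, 0.0, 0.0, 0.0, -0.0497, 0.0041, 0.0004, 0.0, 0.0, 0.0, -0.0497, 0.0041, 0.0004, 0.0, 0.0, 0.0, -0.0497, 0.0041, 0.0005, 0.0, 0.0, 0.0, -0.0497, 0.0041, 0.0004, 0.0, 0.0, 0.0]
[-0.0498, 0.0041, 0.0004, 0.0, 0.0, 0.0]
end [ 558.  -398.1  205. ]
```

Emit:
{"name": "send_rows", "arguments": {
  "motion": [-0.0314, -0.0388, 0, 0, 0, 0.081, -0.0344, -0.0361, 0, 0, 0, 0.081, -0.0372, -0.0332, 0, 0, 0, 0.081, -0.0398, -0.0301, 0, 0, 0, 0.081, -0.0421, -0.0268, 0, 0, 0, 0.081],
  "hand": 0
}}

```text
clock: 0.78
tool_pos: [291.5, 352.9, 213.9]
tcp_rot: [1.145, 2.925, -0.0]
contact_force: [1.2, -0.3, -0.2]
width: 91.2
```

Emit:
{"name": "send_rows", "arguments": {
  "motion": [-0.0441, -0.0233, 0, 0, 0, 0.081, -0.0458, -0.0196, 0, 0, 0, 0.081, -0.0473, -0.0159, 0, 0, 0, 0.081, -0.0485, -0.0119, 0, 0, 0, 0.081, -0.0492, -0.008, 0, 0, 0, 0.081]
}}

```text
clock: 1.4
tool_pos: [375.1, 117.9, 214.0]
tcp_rot: [1.71, 2.635, 0.0]
contact_force: [1.5, 0.6, 0.6]
width: 91.2
```

Emit:
{"name": "send_rows", "arguments": {
  "motion": [-0.0497, -0.004, 0, 0, 0, 0.081, -0.0499, 0, 0, 0, 0, 0.081, -0.0497, 0.004, 0, 0, 0, 0, -0.0497, 0.004, 0, 0, 0, 0]
}}

```text
clock: 1.9
tool_pos: [441.7, -70.3, 213.9]
tcp_rot: [1.915, 2.49, 0.0]
contact_force: [1.0, 0.3, -0.2]
width: 91.3
```

Run:
```python
from plant import *
from h import *
d=get_image("wrist"); cv2.imwrite("pics/w1.png",d["frame"][:,:,::-1]); np.savez("/tmp/w1.npz",**d)
s=observe();plan(s["tool_pos"],Ro.from_rotvec(s["tcp_rot"]).as_matrix(),[558,-398,205],np.deg2rad(104.8),7,2)
```

```text
[-0.0488, 0.0039, 0.0014, 0.0007, 0.0014, 0.0002, -0.0488, 0.0039, 0.0014, 0.0007, 0.0014, 0.0002, -0.0487, 0.0039, 0.0013, 0.0, 0.0, 0.0, -0.0488, 0.0039, 0.0013, 0.0, 0.0, 0.0, -0.0488, 0.0039, 0.0013, 0.0, 0.0, 0.0]
[-0.0488, 0.0039, 0.0013, 0.0, 0.0, 0.0, -0.0488, 0.004, 0.0013, 0.0, 0.0, 0.0]
end [ 558.1 -398.   205. ]
```

View pics/w1.png

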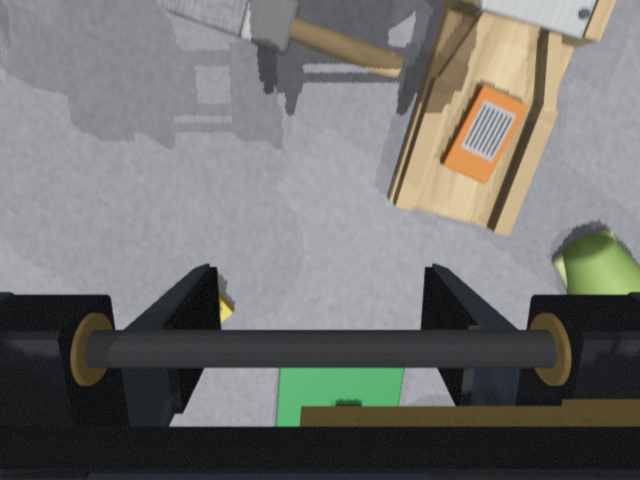

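The wrist view shows the apron with its open end running from about (392,205) to (505,235), and the cassette at about (485,133). The brush is clear of both. I'll continue to the stick.

Emit:
{"name": "send_rows", "arguments": {
  "motion": [-0.0488, 0.0039, 0.0013, 0, 0, 0, -0.0488, 0.0039, 0.0013, 0, 0, 0, -0.0488, 0.0039, 0.0013, 0, 0, 0, -0.0488, 0.0039, 0.0013, 0, 0, 0, -0.0488, 0.0039, 0.0013, 0, 0, 0]
}}

```text
clock: 2.58
tool_pos: [523.3, -300.8, 207.2]
tcp_rot: [-1.915, -2.49, -0.0]
contact_force: [0.2, -0.7, 0.5]
width: 91.2
```

Emit:
{"name": "send_rows", "arguments": {
  "motion": [-0.0488, 0.0039, 0.0013, 0, 0, 0, -0.0488, 0.004, 0.0013, 0, 0, 0, 0, 0, 0, 0, 0, 0]
}}

```text
clock: 2.95
tool_pos: [556.1, -394.4, 203.7]
tcp_rot: [1.917, 2.489, -0.001]
contact_force: [-0.3, 0.2, -1.1]
width: 91.3
```

Run:
```python
from plant import *
from h import *
d=get_image("wrist"); cv2.imwrite("pics/w2.png",d["frame"][:,:,::-1]); np.savez("/tmp/w2.npz",**d)
s=observe();print(s["tool_pos"],s["joint_positions"],proj(d,[558.5,-398,80]),proj(d,[522.8,-263,24]),proj(d,s["tool_pos"]))
R=Ro.from_rotvec(s["tcp_rot"]).as_matrix();print(np.rad2deg(np.arctan2(R[1,0],R[0,0])))
```

```text
[ 555.6145343  -392.57065781  203.85098288] [-7.02839979e-01  5.82608941e-01  1.20672082e+00  2.02651984e-05
  1.35330413e+00 -9.61482126e-01] (np.float64(323.7366345593975), np.float64(238.02885908536317)) (np.float64(323.5362140333128), np.float64(47.52010706081276)) (np.float64(322.52200662668747), np.float64(297.4730570383103))
104.8188378919451
```

View pics/w2.png

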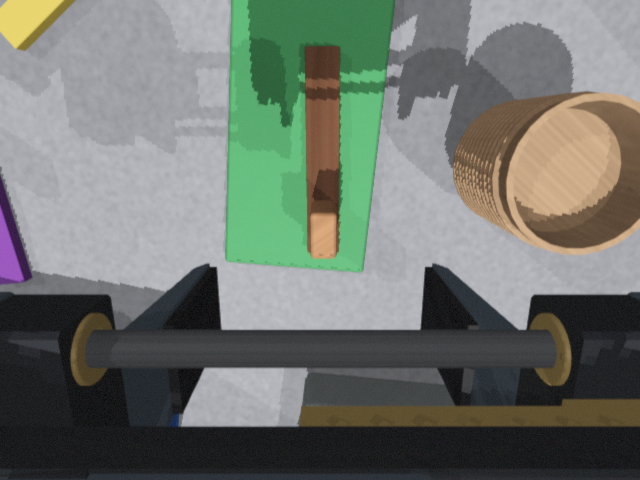

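The handle top shows at (323,235) and the nose at (322,46), against predictions of (324,238) and (324,48). That agrees to about 2 mm, so I'll descend with the jaws across the handle.

Emit:
{"name": "send_rows", "arguments": {
  "motion": [0, 0, 0.035, 0, 0, 0, 0, 0, 0.035, 0, 0, 0, 0, 0, 0.035, 0, 0, 0, 0, 0, 0.025, 0, 0, 0, 0, 0, 0, 0, 0, 0]
}}

```text
clock: 3.62
tool_pos: [554.7, -389.8, 73.3]
tcp_rot: [-1.912, -2.488, -0.0]
contact_force: [0.1, 0.3, 0.4]
width: 91.1
```

Run:
```python
from plant import *
from h import *
d=get_image("wrist"); cv2.imwrite("pics/w3.png",d["frame"][:,:,::-1]); np.savez("/tmp/w3.npz",**d)
s=observe();print(s["tool_pos"],proj(d,[558,-397,80]),proj(d,[522.8,-263,24]))
```

```text
[ 555.48553233 -390.59774777   74.85374123] (np.float64(325.52779444594483), np.float64(324.08928633255175)) (np.float64(326.54724770157407), np.float64(8.810902467982231))
```

View pics/w3.png

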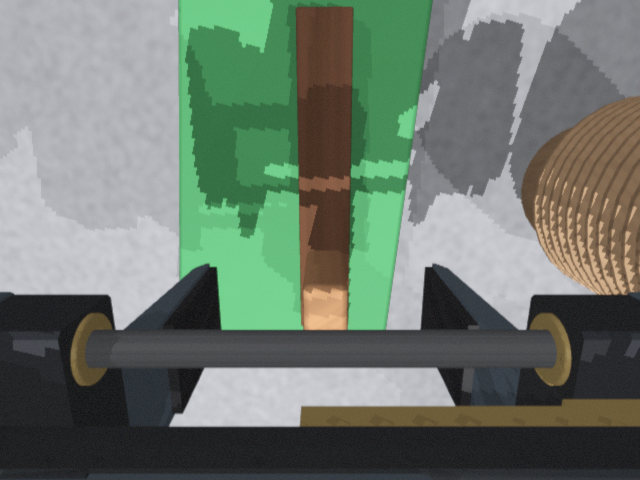

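Emit:
{"name": "send_rows", "arguments": {
  "motion": [-0.007, 0.001, 0.015, 0, 0, 0, 0, 0, 0.014, 0, 0, 0, 0, 0, 0, 0, 0, 0]
}}

```text
clock: 4.05
tool_pos: [557.9, -397.6, 44.5]
tcp_rot: [-1.914, -2.489, -0.0]
contact_force: [0.3, -0.1, -0.8]
width: 91.5
```

Emit:
{"name": "send_rows", "arguments": {
  "motion": [0, 0, 0, 0, 0, 0, 0, 0, 0, 0, 0, 0, 0, 0, 0, 0, 0, 0, 0, 0, 0, 0, 0, 0, 0, 0, 0, 0, 0, 0],
  "hand": 1,
  "grip_force": 40
}}

```text
clock: 4.68
tool_pos: [558.6, -398.1, 45.9]
tcp_rot: [1.915, 2.491, -0.0]
contact_force: [-0.2, -0.8, 0.7]
width: 44.5
```

Emit:
{"name": "send_rows", "arguments": {
  "motion": [0, 0, 0, 0, 0, 0, 0, 0, 0, 0, 0, 0, 0, 0, 0, 0, 0, 0]
}}

```text
clock: 5.05
tool_pos: [558.5, -398.1, 45.8]
tcp_rot: [-1.915, -2.491, 0.0]
contact_force: [-0.7, 0.3, -0.7]
width: 19.8
```

The grip is firm at 19.8 mm. I'll lift, and measure the slicer from the w1, top and side images.

Emit:
{"name": "send_rows", "arguments": {
  "motion": [0, 0, -0.01, 0, 0, 0, 0, 0, -0.025, 0, 0, 0, 0, 0, -0.03, 0, 0, 0, 0, 0, 0, 0, 0, 0]
}}

```text
clock: 5.55
tool_pos: [559.8, -399.1, 113.9]
tcp_rot: [1.912, 2.487, -0.0]
contact_force: [0.6, 0.8, -1.3]
width: 19.8
```

Run:
```python
from plant import *
from h import *
T=load("top0");W1=load("w1")
x=W1["frame"][0:260,370:640,::-1]
cv2.imwrite("pics/c5.png",cv2.resize(x,None,fx=2.3,fy=2.3,interpolation=cv2.INTER_CUBIC))
W=cloud(T)
# height map rows: profile across slicer from the clouds
for y0 in (-30,-10,60,90,140,180,220,260,300):
    m=(abs(W[...,1]-y0)<8)&(W[...,0]>480)&(W[...,0]<625)&(W[...,2]>33)
    p=W[m]; print(y0,len(p),p[:,0].min().round(1),p[:,0].max().round(1),((p[:,0].min()+p[:,0].max())/2).round(1),np.median(p[:,2]).round(1))
s=observe();print(s["tool_pos"],s["width"],s["contact_force"])
for n in("wrist","side"):
    d=get_image(n); cv2.imwrite(f"pics/{n}4.png",d["frame"][:,:,::-1]);np.savez(f"/tmp/{n}4.npz",**d)
```

```text
-30 59 501.4 604.4 552.9 38.6
-10 67 500.8 605.0 552.9 38.7
60 119 499.8 603.4 551.6 37.3
90 49 509.7 594.5 552.1 38.7
140 229 496.7 605.1 550.9 47.9
180 240 496.5 607.0 551.8 47.2
220 236 496.2 606.3 551.3 47.7
260 232 496.9 605.8 551.4 47.5
300 229 495.9 605.0 550.4 47.9
[ 559.78297917 -399.1413965   113.91084697] 19.794789742364483 [ 0.60076116  0.77711878 -1.2906693 ]
```

View pics/c5.png

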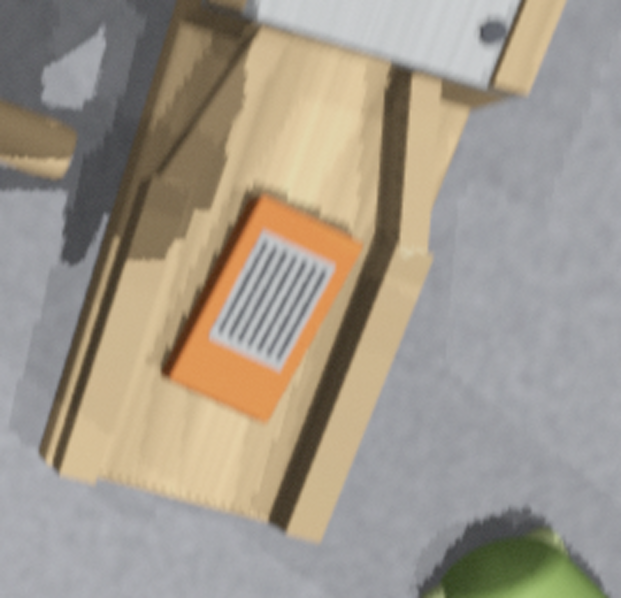

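View pics/wrist4.png

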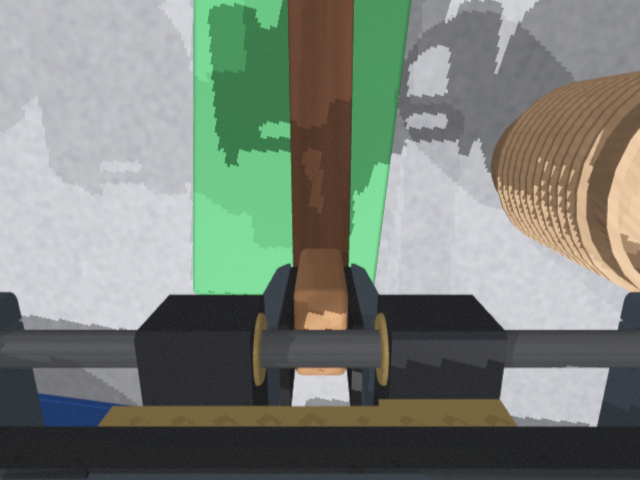

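Run:
```python
from h import *
from plant import *
d=load("w1"); f=lambda x,y:((x+.5)/2.3+370-.5,(y+.5)/2.3-.5)
for n,c,z in (("R wall outer end",(324,541),38),("R inner end top",(287,531),38),("R inner taper top",(400,245),38),("R outer step",(432,258),38),("L outer end",(43,455),38),("L inner end",(60,468),38),("L taper",(152,180),38),("cass RL",(165,376),34),("cass RR",(267,421),34),("cass FR",(361,240),34),("cass FL",(262,194),34),("plate R corner top",(495,88),46)):
    print(n,atz(d,*f(*c),z).round(1))
s=observe();print(s["tool_pos"]);
plan(s["tool_pos"],Ro.from_rotvec(s["tcp_rot"]).as_matrix(),[552.5,-175,114],np.deg2rad(90.3),6,5)
```

```text
R wall outer end [605.2 -42.7  38. ]
R inner end top [590.2 -42.6  38. ]
R inner taper top [590.6  64.1  38. ]
R outer step [603.2  63.   38. ]
L outer end [492.2 -38.6  38. ]
L inner end [499.8 -41.7  38. ]
L taper [499.9  62.   38. ]
cass RL [5.275e+02 3.000e-01 3.400e+01]
cass RR [569.6  -5.6  34. ]
cass FR [578.6  62.9  34. ]
cass FL [539.4  68.2  34. ]
plate R corner top [597.4 116.2  46. ]
[ 558.4857944  -398.11223573  111.04219981]
[0.0362, 0.0086, -0.0005, 0.0, 0.0001, 0.0509, 0.0366, 0.0067, -0.0005, 0.0, 0.0001, 0.0509, 0.0369, 0.0049, -0.0005, 0.0, 0.0001, 0.0509, 0.037, 0.003, -0.0005, 0.0, 0.0001, 0.0509, 0.0372, 0.0011, -0.0005, 0.0, 0.0001, 0.0509]
[0.0372, -0.0008, -0.0005, 0.0, 0.0, 0.0]
end [ 552.5 -175.   114. ]
```

Emit:
{"name": "send_rows", "arguments": {
  "motion": [0.0362, 0.0086, 0, 0, 0, 0.0515, 0.0366, 0.0067, 0, 0, 0, 0.0515, 0.0369, 0.0049, 0, 0, 0, 0.0515, 0.037, 0.003, 0, 0, 0, 0.0515, 0.037, 0.001, 0, 0, 0, 0.0515]
}}

```text
clock: 6.28
tool_pos: [553.0, -211.0, 109.9]
tcp_rot: [-2.22, -2.221, 0.001]
contact_force: [0.9, -0.2, -1.7]
width: 20.0
```

Emit:
{"name": "send_rows", "arguments": {
  "motion": [0.037, -0.001, 0, 0, 0, 0, 0, 0, 0, 0, 0, 0, 0, 0, 0, 0, 0, 0]
}}

```text
clock: 6.65
tool_pos: [552.5, -175.7, 110.3]
tcp_rot: [-2.218, -2.224, 0.001]
contact_force: [1.0, -0.4, -1.0]
width: 19.8
```

Run:
```python
from plant import *
from h import *
s=observe();R=Ro.from_rotvec(s["tcp_rot"]).as_matrix();print(s["tool_pos"],np.rad2deg(np.arctan2(R[1,0],R[0,0])),R[2])
for n in("wrist","side","top"):
    d=get_image(n); cv2.imwrite(f"pics/{n}5.png",d["frame"][:,:,::-1]);np.savez(f"/tmp/{n}5.npz",**d)
```

```text
[ 552.49602947 -175.72053704  110.34946527] 90.16671840351525 [ 3.84884109e-05 -6.02704329e-04 -9.99999818e-01]
```

View pics/wrist5.png

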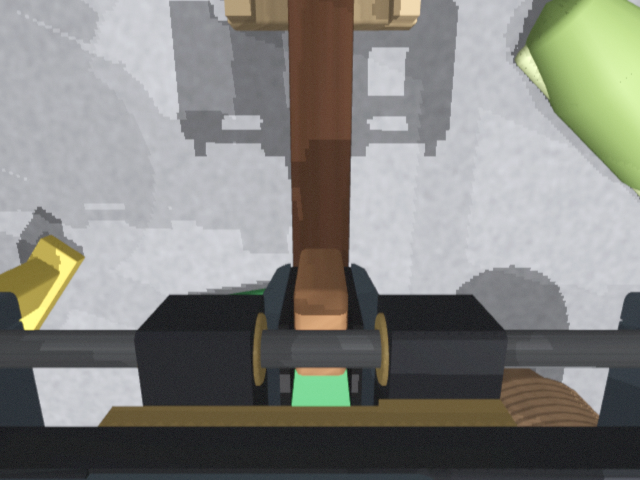

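View pics/side5.png

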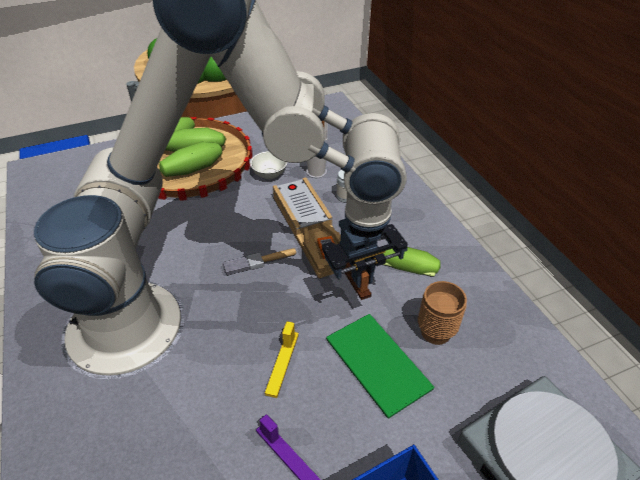

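The stick is squarely in line with the apron. Side view shows the red button clearly at (292,187). I'll lower the stick behind the cassette.

Emit:
{"name": "send_rows", "arguments": {
  "motion": [0.01, -0.001, 0.02, 0, 0, 0, 0, 0, 0.02, 0, 0, 0, 0, 0, 0.01, 0, 0, 0, 0, 0, 0.004, 0, 0, 0, 0, 0, 0, 0, 0, 0]
}}

```text
clock: 7.42
tool_pos: [551.7, -165.7, 57.0]
tcp_rot: [2.219, 2.224, 0.0]
contact_force: [0.5, 0.7, -1.4]
width: 20.0
```

Run:
```python
from plant import *
from h import *
s=observe();print(s["tool_pos"],s["contact_force"])
for n in("side","top"):
    d=get_image(n);np.savez(f"/tmp/{n}6.npz",**d)
    x=d["frame"][170:320,260:420,::-1] if n=="side" else d["frame"][180:260,210:410,::-1]
    cv2.imwrite(f"pics/{n}6.png",cv2.resize(x,None,fx=4,fy=4,interpolation=cv2.INTER_CUBIC))
```

```text
[ 551.73176581 -165.73839912   57.01428097] [ 0.52107241  0.65006098 -1.35307405]
```

View pics/side6.png

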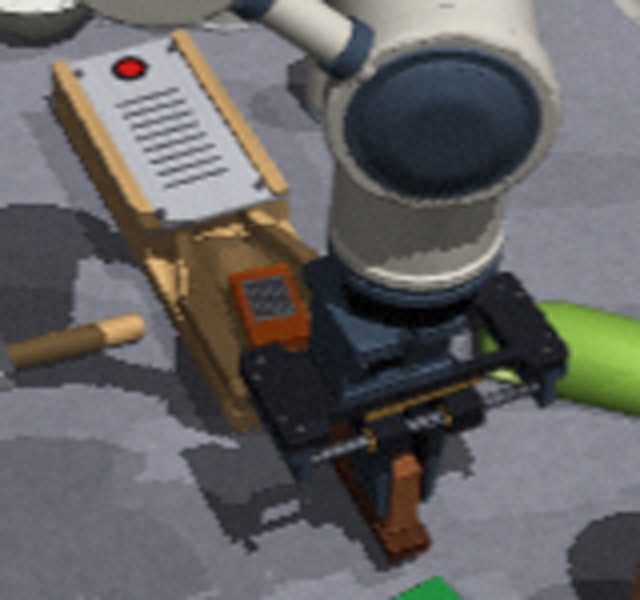

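View pics/top6.png

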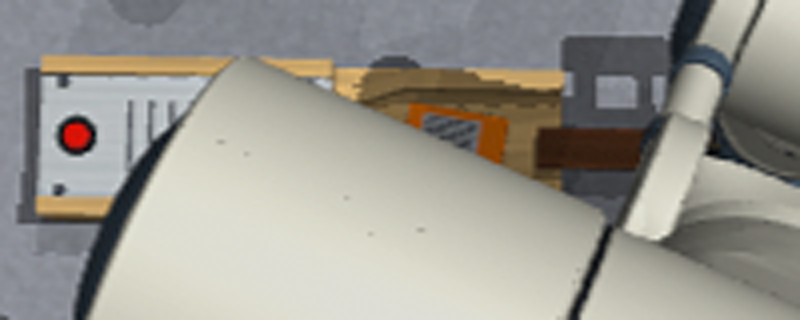

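The nose is within the walls, about 15 to 20 mm short of the cassette, and the button is visible in both views. I'll start a slow advance.

Emit:
{"name": "send_rows", "arguments": {
  "motion": [0.003, 0, 0.0015, 0, 0, 0, 0.003, 0, 0, 0, 0, 0, 0.003, 0, 0, 0, 0, 0, 0.0025, 0, 0, 0, 0, 0, 0.0025, 0, 0, 0, 0, 0]
}}

```text
clock: 8.15
tool_pos: [551.6, -151.2, 55.3]
tcp_rot: [2.219, 2.224, -0.0]
contact_force: [-0.2, -0.3, -1.8]
width: 19.8
```

Emit:
{"name": "send_rows", "arguments": {
  "motion": [0.002, 0, 0, 0, 0, 0, 0.002, 0, 0, 0, 0, 0, 0.002, 0, 0, 0, 0, 0, 0.002, 0, 0, 0, 0, 0, 0.002, 0, 0, 0, 0, 0]
}}

```text
clock: 8.78
tool_pos: [551.6, -141.4, 55.3]
tcp_rot: [2.219, 2.224, 0.0]
contact_force: [-0.4, -1.5, -0.6]
width: 19.7
```

Emit:
{"name": "send_rows", "arguments": {
  "motion": [0.002, 0, 0, 0, 0, 0, 0.002, 0, 0, 0, 0, 0, 0.003, 0, 0, 0, 0, 0, 0.003, 0, 0, 0, 0, 0, 0.003, 0, 0, 0, 0, 0]
}}

```text
clock: 9.4
tool_pos: [551.5, -128.2, 55.3]
tcp_rot: [2.219, 2.224, 0.0]
contact_force: [0.3, -0.8, -0.5]
width: 19.5
```

Run:
```python
from plant import *
from h import *
s=observe();print(s["tool_pos"],s["contact_force"])
for n in("top","side"):
    d=get_image(n)
    x=d["frame"][170:320,260:420,::-1] if n=="side" else d["frame"][180:260,210:410,::-1]
    cv2.imwrite(f"pics/{n}7.png",cv2.resize(x,None,fx=4,fy=4,interpolation=cv2.INTER_CUBIC))
```

```text
[ 551.48907707 -128.17505342   55.33512441] [ 0.25326247 -0.84402218 -0.5331202 ]
```

View pics/top7.png

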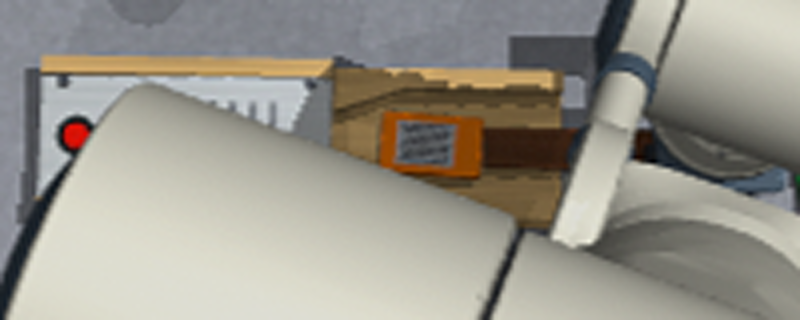

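The cassette is squared up against the nose at about (432,145) in the crop, and force is about 1 N. Next is the funnel.

Emit:
{"name": "send_rows", "arguments": {
  "motion": [0.003, 0, 0, 0, 0, 0, 0.003, 0, 0, 0, 0, 0, 0.003, 0, 0, 0, 0, 0, 0.003, 0, 0, 0, 0, 0, 0.003, 0, 0, 0, 0, 0]
}}

```text
clock: 10.12
tool_pos: [551.4, -113.2, 55.3]
tcp_rot: [-2.219, -2.224, 0.0]
contact_force: [-0.5, -1.1, -0.6]
width: 19.7
```

Emit:
{"name": "send_rows", "arguments": {
  "motion": [0.003, 0, 0, 0, 0, 0, 0.003, 0, 0, 0, 0, 0, 0.003, 0, 0, 0, 0, 0, 0.003, 0, 0, 0, 0, 0, 0.003, 0, 0, 0, 0, 0]
}}

```text
clock: 10.75
tool_pos: [551.5, -98.2, 55.3]
tcp_rot: [2.219, 2.224, 0.0]
contact_force: [0.8, -1.6, -0.3]
width: 19.6
```

Run:
```python
from plant import *
from h import *
s=observe();print(s["tool_pos"],s["contact_force"])
for n in("top","side","wrist"):
    d=get_image(n)
    x=d["frame"][170:320,260:420,::-1] if n=="side" else d["frame"][180:260,210:410,::-1]
    if n=="wrist": x=d["frame"][:,:,::-1]
    cv2.imwrite(f"pics/{n}8.png",cv2.resize(x,None,fx=4,fy=4,interpolation=cv2.INTER_CUBIC) if n!="wrist" else x)
```

```text
[551.45180595 -98.24358697  55.32254232] [ 0.76708699 -1.5663179  -0.31317878]
```

View pics/top8.png

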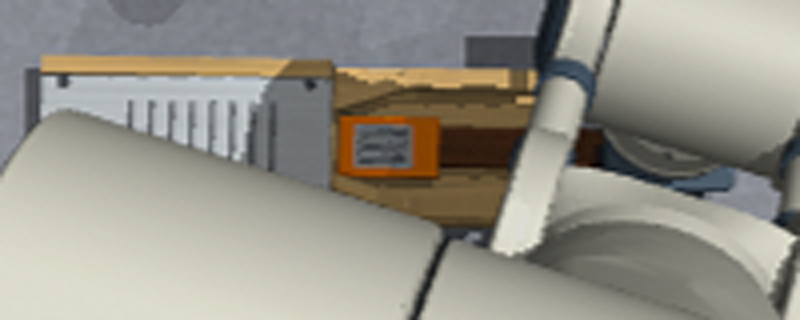

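View pics/wrist8.png

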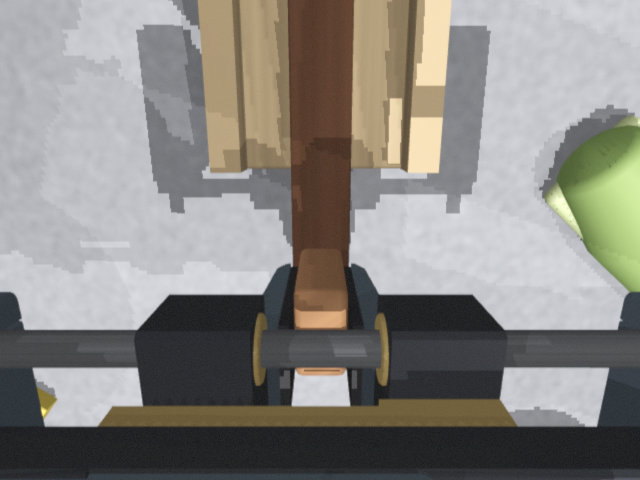

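The cassette is square and centred at the mouth. The latch can't be met before TCP y ≈ -18, so I'll keep the 3 mm rows until near there.

Emit:
{"name": "send_rows", "arguments": {
  "motion": [0.003, 0, 0, 0, 0, 0, 0.003, 0, 0, 0, 0, 0, 0.003, 0, 0, 0, 0, 0, 0.003, 0, 0, 0, 0, 0, 0.003, 0, 0, 0, 0, 0]
}}

```text
clock: 11.52
tool_pos: [551.4, -83.2, 55.3]
tcp_rot: [-2.219, -2.224, -0.0]
contact_force: [-1.0, -0.9, -1.0]
width: 19.9
```

Emit:
{"name": "send_rows", "arguments": {
  "motion": [0.003, 0, 0, 0, 0, 0, 0.003, 0, 0, 0, 0, 0, 0.003, 0, 0, 0, 0, 0, 0.003, 0, 0, 0, 0, 0, 0.003, 0, 0, 0, 0, 0]
}}

```text
clock: 12.15
tool_pos: [551.4, -68.2, 55.3]
tcp_rot: [2.219, 2.224, 0.0]
contact_force: [0.9, -1.2, -1.4]
width: 19.6
```

Emit:
{"name": "send_rows", "arguments": {
  "motion": [0.003, 0, 0, 0, 0, 0, 0.003, 0, 0, 0, 0, 0, 0.003, 0, 0, 0, 0, 0, 0.003, 0, 0, 0, 0, 0, 0.003, 0, 0, 0, 0, 0]
}}

```text
clock: 12.78
tool_pos: [551.3, -53.2, 55.3]
tcp_rot: [-2.219, -2.224, 0.0]
contact_force: [0.3, -0.3, -0.3]
width: 20.2
```

Emit:
{"name": "send_rows", "arguments": {
  "motion": [0.003, 0, 0, 0, 0, 0, 0.003, 0, 0, 0, 0, 0, 0.003, 0, 0, 0, 0, 0, 0.003, 0, 0, 0, 0, 0, 0.003, 0, 0, 0, 0, 0]
}}

```text
clock: 13.4
tool_pos: [551.3, -38.2, 55.3]
tcp_rot: [2.219, 2.224, 0.0]
contact_force: [-0.1, -1.7, -1.9]
width: 20.1
```

Emit:
{"name": "send_rows", "arguments": {
  "motion": [0.003, 0, 0, 0, 0, 0, 0.002, 0, 0, 0, 0, 0, 0.002, 0, 0, 0, 0, 0, 0.002, 0, 0, 0, 0, 0]
}}

```text
clock: 13.9
tool_pos: [551.2, -29.3, 55.3]
tcp_rot: [-2.219, -2.224, 0.0]
contact_force: [0.7, -0.2, -1.4]
width: 19.8
```

Run:
```python
from plant import *
from h import *
s=observe();print(s["tool_pos"],s["contact_force"])
for n in("top","side"):
    d=get_image(n)
    np.savez(f"/tmp/{n}9.npz",**d)
    x=d["frame"][170:320,260:420,::-1] if n=="side" else d["frame"][180:260,210:410,::-1]
    cv2.imwrite(f"pics/{n}9.png",cv2.resize(x,None,fx=4,fy=4,interpolation=cv2.INTER_CUBIC))
```

```text
[551.20744056 -29.32788833  55.31754282] [ 0.72086647 -0.15378379 -1.39521826]
```

View pics/side9.png

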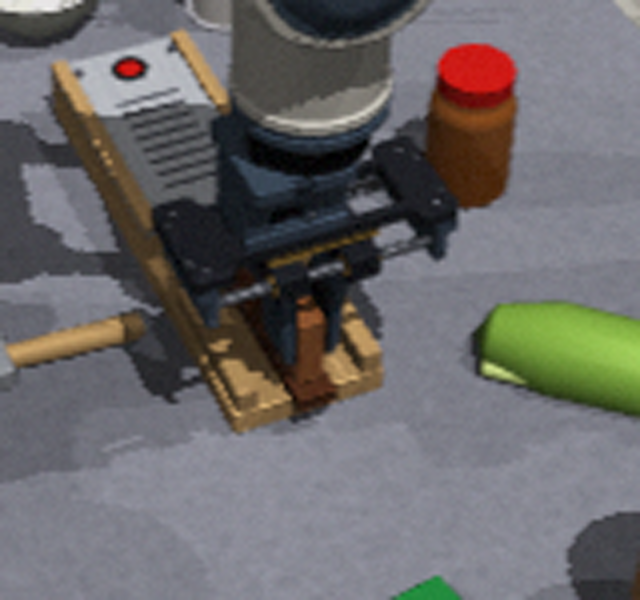

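View pics/top9.png

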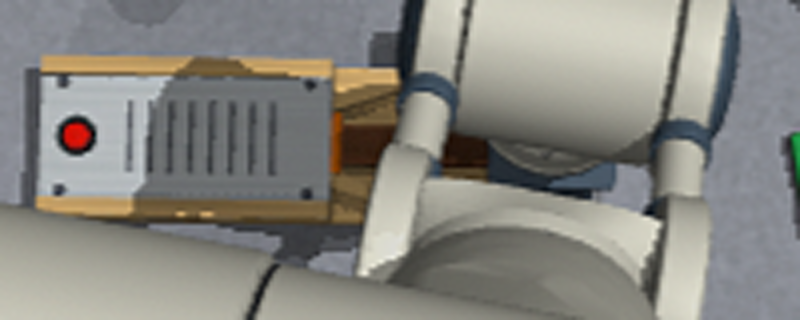

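The cassette's tail is just at the mouth, at (337,142) in the top crop, and the button is flush. I'll feel for the latch with slower rows.

Emit:
{"name": "send_rows", "arguments": {
  "motion": [0.002, 0, 0, 0, 0, 0, 0.002, 0, 0, 0, 0, 0, 0.002, 0, 0, 0, 0, 0, 0.002, 0, 0, 0, 0, 0, 0.002, 0, 0, 0, 0, 0]
}}

```text
clock: 14.62
tool_pos: [551.1, -19.3, 55.3]
tcp_rot: [-2.219, -2.224, 0.0]
contact_force: [-0.3, -0.3, -2.2]
width: 19.5
```

Emit:
{"name": "send_rows", "arguments": {
  "motion": [0.0015, 0, 0, 0, 0, 0, 0.0015, 0, 0, 0, 0, 0, 0.0015, 0, 0, 0, 0, 0, 0.0015, 0, 0, 0, 0, 0]
}}

```text
clock: 15.12
tool_pos: [551.2, -13.3, 55.3]
tcp_rot: [2.219, 2.224, 0.0]
contact_force: [-0.3, 0.3, -0.7]
width: 20.0
```

Emit:
{"name": "send_rows", "arguments": {
  "motion": [0.002, 0, 0, 0, 0, 0, 0.002, 0, 0, 0, 0, 0, 0.002, 0, 0, 0, 0, 0, 0.002, 0, 0, 0, 0, 0]
}}

```text
clock: 15.62
tool_pos: [551.2, -5.3, 55.3]
tcp_rot: [2.219, 2.224, 0.0]
contact_force: [-0.7, -0.1, -1.8]
width: 19.6
```

Emit:
{"name": "send_rows", "arguments": {
  "motion": [0.002, 0, 0, 0, 0, 0, 0.002, 0, 0, 0, 0, 0, 0.002, 0, 0, 0, 0, 0, 0.002, 0, 0, 0, 0, 0]
}}

```text
clock: 16.12
tool_pos: [551.2, 2.7, 55.3]
tcp_rot: [2.219, 2.224, 0.0]
contact_force: [0.2, -1.2, -1.7]
width: 20.1
```

Emit:
{"name": "send_rows", "arguments": {
  "motion": [0.002, 0, 0, 0, 0, 0, 0.002, 0, 0, 0, 0, 0, 0.002, 0, 0, 0, 0, 0, 0.002, 0, 0, 0, 0, 0]
}}

```text
clock: 16.62
tool_pos: [551.1, 10.7, 55.3]
tcp_rot: [-2.219, -2.224, 0.0]
contact_force: [0.7, -0.9, -2.3]
width: 19.7
```

Emit:
{"name": "send_rows", "arguments": {
  "motion": [0.002, 0, 0, 0, 0, 0, 0.002, 0, 0, 0, 0, 0, 0.002, 0, 0, 0, 0, 0, 0.002, 0, 0, 0, 0, 0]
}}

```text
clock: 17.12
tool_pos: [551.1, 18.7, 55.3]
tcp_rot: [2.219, 2.224, 0.0]
contact_force: [-0.3, 0.2, -2.3]
width: 19.7
```

Emit:
{"name": "send_rows", "arguments": {
  "motion": [0.002, 0, 0, 0, 0, 0, 0.002, 0, 0, 0, 0, 0, 0.002, 0, 0, 0, 0, 0, 0.002, 0, 0, 0, 0, 0]
}}

```text
clock: 17.62
tool_pos: [551.1, 26.7, 55.3]
tcp_rot: [-2.219, -2.224, 0.0]
contact_force: [-0.7, 0.3, -1.7]
width: 20.0
```

Emit:
{"name": "send_rows", "arguments": {
  "motion": [0.002, 0, 0, 0, 0, 0, 0.002, 0, 0, 0, 0, 0, 0.002, 0, 0, 0, 0, 0, 0.002, 0, 0, 0, 0, 0]
}}

```text
clock: 18.12
tool_pos: [551.2, 34.4, 55.4]
tcp_rot: [2.218, 2.224, -0.0]
contact_force: [0.9, -6.6, 1.1]
width: 19.9
```

Latch felt (-6.6 N). Checking the button.

```bash
cat > tt.py <<'E'
from plant import *
from h import *
import sys
k=sys.argv[1]
s=observe();print(s["tool_pos"],s["contact_force"])
ims=[]
for n in("top","side"):
    d=get_image(n);W=cloud(d);f=d["frame"].astype(int)
    m=(f[...,0]>130)&(f[...,1]<70)&(f[...,2]<70)&(abs(W[...,0]-551)<25)&(abs(W[...,1]-291)<25)
    p=W[m];print(n,m.sum(),np.median(p,0).round(1) if len(p) else None)
    v,u=np.nonzero(m)
    if len(u): print(u.mean(),v.mean())
    x=d["frame"][170:290,260:360,::-1] if n=="side" else d["frame"][190:250,210:310,::-1]
    ims.append(cv2.resize(x,None,fx=4,fy=4,interpolation=cv2.INTER_CUBIC))
cv2.imwrite(f"pics/tt{k}.png",np.vstack(ims)[:600])
E
python3 tt.py 1
python3 - <<'E'
from h import *
for n in("top9","side9","top0","side0"):
    d=load(n);W=cloud(d);f=d["frame"].astype(int)
    m=(f[...,0]>130)&(f[...,1]<70)&(f[...,2]<70)&(abs(W[...,0]-551)<25)&(abs(W[...,1]-291)<25)
    v,u=np.nonzero(m);print(n,m.sum(),np.median(W[m],0).round(1),u.mean(),v.mean())
E
```

```text
[551.19700469  34.37139308  55.39576536] [ 0.89408029 -6.60949228  1.10803142]
top 1 [546.3 287.   50.1]
230.0 215.0
side 0 None
top9 32 [550.9 291.5  48. ] 228.5 213.5
side9 15 [550.9 289.6  48.3] 292.06666666666666 186.6
top0 32 [550.6 291.6  48.3] 228.5 213.5
side0 15 [552.7 288.9  47.4] 292.06666666666666 186.6
```

View pics/tt1.png

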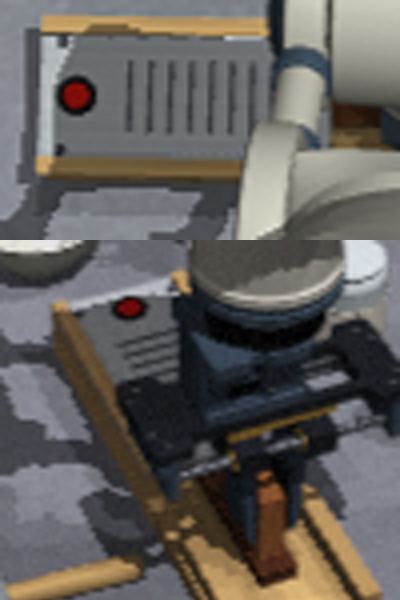

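The button is now in the arm's shadow, at (77,95) in the upper crop. I'll relax the colour threshold.

```bash
sed -i 's/m=(f\[...,0\]>130)&(f\[...,1\]<70)&(f\[...,2\]<70)/m=(f[...,0]>70)\&(f[...,0]>2.5*f[...,1])\&(f[...,0]>2.5*f[...,2])/' tt.py; python3 tt.py 2
python3 - <<'E'
from h import *
for n in("top0","side0"):
    d=load(n);W=cloud(d);f=d["frame"].astype(int)
    m=(f[...,0]>70)&(f[...,0]>2.5*f[...,1])&(f[...,0]>2.5*f[...,2])&(abs(W[...,0]-551)<25)&(abs(W[...,1]-291)<25)
    v,u=np.nonzero(m);print(n,m.sum(),np.median(W[m],0).round(1),u.mean(),v.mean())
E
```

```text
[551.13814762  34.51365273  55.39243547] [ 0.46410951 -2.59214859 -0.6334776 ]
top 32 [550.5 291.1  50. ]
228.5 213.5
side 16 [551.7 289.3  48.6]
292.0 186.5
top0 37 [551.5 290.8  48.2] 228.75675675675674 213.43243243243242
side0 23 [551.9 290.2  47.1] 291.9130434782609 186.56521739130434
```

Rise is about 1–2 mm at most so far. Continuing with 1 mm rows.

Emit:
{"name": "send_rows", "arguments": {
  "motion": [0.001, 0, 0, 0, 0, 0, 0.001, 0, 0, 0, 0, 0, 0.001, 0, 0, 0, 0, 0, 0.001, 0, 0, 0, 0, 0]
}}

```text
clock: 18.82
tool_pos: [551.1, 38.3, 55.4]
tcp_rot: [2.218, 2.224, -0.0]
contact_force: [0.3, -6.9, 0.7]
width: 19.9
```

```bash
python3 tt.py 3
```

```text
[551.11084036  38.26354124  55.38149623] [ 0.32072662 -6.88995627  0.69500268]
top 32 [551.2 292.   52.7]
228.1875 213.28125
side 16 [551.8 288.1  52.1]
292.0 185.5
```

Emit:
{"name": "send_rows", "arguments": {
  "motion": [0.001, 0, 0, 0, 0, 0, 0.001, 0, 0, 0, 0, 0, 0.001, 0, 0, 0, 0, 0, 0.0007, 0, 0, 0, 0, 0]
}}

```text
clock: 19.42
tool_pos: [551.1, 42.0, 55.4]
tcp_rot: [2.218, 2.224, -0.0]
contact_force: [-0.2, -5.9, 0.1]
width: 19.6
```

```bash
python3 tt.py 4
```

```text
[551.14585952  41.9659958   55.40868026] [-0.22790373 -5.90495842  0.09375473]
top 36 [550.8 291.   57.4]
228.02777777777777 213.08333333333334
side 17 [551.4 289.9  54.5]
291.88235294117646 184.58823529411765
```

Emit:
{"name": "send_rows", "arguments": {
  "motion": [0.0005, 0, 0, 0, 0, 0, 0.0005, 0, 0, 0, 0, 0]
}}

```text
clock: 19.77
tool_pos: [551.1, 43.0, 55.4]
tcp_rot: [2.218, 2.224, -0.0]
contact_force: [-0.2, -6.5, 0.8]
width: 19.6
```

Emit:
{"name": "send_rows", "arguments": {
  "motion": [0.0005, 0, 0, 0, 0, 0, 0, 0, 0, 0, 0, 0]
}}

```text
clock: 20.02
tool_pos: [551.1, 43.4, 55.4]
tcp_rot: [2.218, 2.224, -0.0]
contact_force: [-0.4, -6.1, 0.9]
width: 19.8
```

Emit:
{"name": "send_rows", "arguments": {
  "motion": [0.0005, 0, 0, 0, 0, 0, 0, 0, 0, 0, 0, 0]
}}

```text
clock: 20.27
tool_pos: [551.2, 43.5, 55.5]
tcp_rot: [2.218, 2.224, -0.001]
contact_force: [-1.4, -9.7, 1.6]
width: 20.0
```

```bash
python3 tt.py 5
```

```text
[551.17839864  43.5339648   55.48155855] [-1.37021291 -9.6900854   1.58000125]
top 36 [551.  290.8  57.7]
228.02777777777777 212.91666666666666
side 18 [550.8 289.2  56.6]
291.77777777777777 184.5
```

The force rise with no further travel marks the firm stop, and the button is up about 9.5–10 mm. I'll view it, then draw the stick straight back.

View pics/tt5.png

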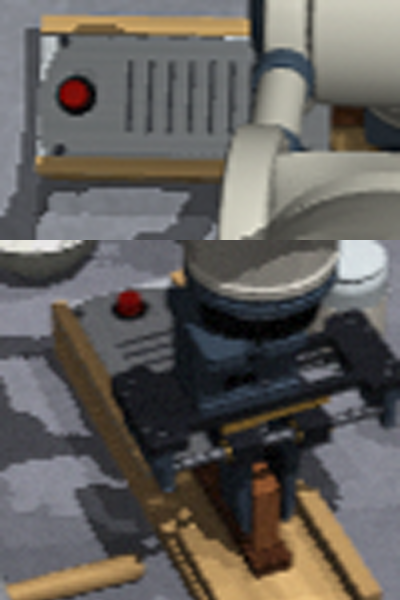

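Emit:
{"name": "send_rows", "arguments": {
  "motion": [-0.002, 0, 0, 0, 0, 0, -0.005, 0, 0, 0, 0, 0, -0.01, 0, 0, 0, 0, 0, -0.02, 0, 0, 0, 0, 0, -0.025, 0, 0, 0, 0, 0]
}}

```text
clock: 21.0
tool_pos: [551.2, -19.2, 55.3]
tcp_rot: [2.218, 2.225, 0.0]
contact_force: [0.1, -0.2, -1.1]
width: 20.0
```

```bash
python3 tt.py 6
```

```text
[551.16124416 -19.16833751  55.33652414] [ 0.07934994 -0.17433343 -1.08145761]
top 40 [550.9 290.5  57.4]
228.25 213.0
side 27 [551.2 288.9  53.4]
291.9259259259259 185.40740740740742
```

The button stands clearly proud and stays up after the withdrawal. I'll draw the stick out fully, then lift it.

Emit:
{"name": "send_rows", "arguments": {
  "motion": [-0.036, 0, 0, 0, 0, 0, -0.036, 0, 0, 0, 0, 0, -0.036, 0, 0, 0, 0, 0, -0.036, 0, 0, 0, 0, 0, -0.036, 0, 0, 0, 0, 0]
}}

```text
clock: 21.72
tool_pos: [551.3, -199.4, 55.3]
tcp_rot: [-2.219, -2.224, -0.0]
contact_force: [0.3, 0.0, -0.4]
width: 19.9
```

Emit:
{"name": "send_rows", "arguments": {
  "motion": [0, 0, -0.025, 0, 0, 0, 0, 0, -0.025, 0, 0, 0]
}}

```text
clock: 21.98
tool_pos: [551.1, -198.7, 105.6]
tcp_rot: [-2.22, -2.222, 0.0]
contact_force: [0.6, -0.0, -0.8]
width: 20.0
```

Run:
```python
from plant import *
from h import *
s=observe();print(s["tool_pos"])
plan(s["tool_pos"],Ro.from_rotvec(s["tcp_rot"]).as_matrix(),[551.5,-390,108],np.deg2rad(100.5),5,5)
for n in ("wrist","top","side"):
    d=get_image(n);cv2.imwrite(f"pics/{n}10.png",d["frame"][:,:,::-1])
```

```text
[ 551.06664795 -198.68345142  105.60395719]
[-0.0383, 0.0, -0.0005, -0.0002, -0.0001, -0.0364, -0.0382, -0.0013, -0.0005, -0.0002, -0.0001, -0.0364, -0.0382, -0.0027, -0.0005, -0.0002, -0.0001, -0.0364, -0.038, -0.0042, -0.0005, -0.0002, -0.0001, -0.0364, -0.0379, -0.0055, -0.0005, -0.0002, -0.0001, -0.0364]
end [ 551.5 -390.   108. ]
```

View pics/side10.png

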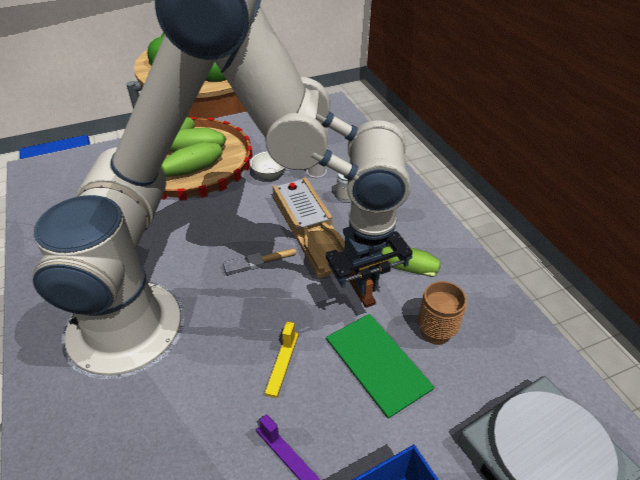

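View pics/wrist10.png

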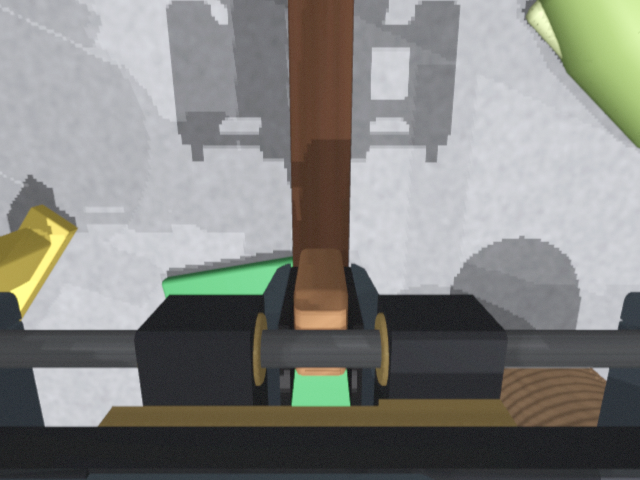

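Run:
```python
from plant import *
from h import *
s=observe();print(s["tool_pos"])
plan(s["tool_pos"],Ro.from_rotvec(s["tcp_rot"]).as_matrix(),[535,-393,100],np.deg2rad(99.7),5,5)
```

```text
[ 552.08094412 -198.50532634  106.17414427]
[-0.0389, -0.0035, 0.0013, 0.0004, 0.0002, -0.0334, -0.0387, -0.0048, 0.0012, 0.0004, 0.0002, -0.0334, -0.0386, -0.0061, 0.0013, 0.0004, 0.0002, -0.0334, -0.0384, -0.0074, 0.0012, 0.0004, 0.0002, -0.0334, -0.038, -0.0086, 0.0013, 0.0004, 0.0002, -0.0334]
end [ 535. -393.  100.]
```

Emit:
{"name": "send_rows", "arguments": {
  "motion": [-0.0389, -0.0035, 0.001, 0, 0, -0.0334, -0.0387, -0.0048, 0.001, 0, 0, -0.0334, -0.0386, -0.0061, 0.001, 0, 0, -0.0334, -0.0384, -0.0074, 0.001, 0, 0, -0.0334, -0.038, -0.0086, 0.001, 0, 0, -0.0334]
}}

```text
clock: 22.75
tool_pos: [533.8, -393.2, 98.9]
tcp_rot: [-2.023, -2.401, -0.0]
contact_force: [0.5, 0.1, -1.2]
width: 19.9
```

Emit:
{"name": "send_rows", "arguments": {
  "motion": [0, 0, 0, 0, 0, 0, 0, 0, 0, 0, 0, 0]
}}

```text
clock: 23.0
tool_pos: [534.1, -391.5, 99.2]
tcp_rot: [-2.025, -2.399, -0.0]
contact_force: [0.8, -0.1, -1.6]
width: 20.0
```

Run:
```python
from plant import *
from h import *
s=observe();R=Ro.from_rotvec(s["tcp_rot"]).as_matrix();print(s["tool_pos"],np.rad2deg(np.arctan2(R[1,0],R[0,0])),R[2])
for n in ("wrist","top","side"):
    d=get_image(n);cv2.imwrite(f"pics/{n}11.png",d["frame"][:,:,::-1])
```

```text
[ 534.05202393 -391.48035372   99.23988537] 99.67656978691916 [ 1.56770167e-03 -9.94543954e-04 -9.99998277e-01]
```

View pics/wrist11.png

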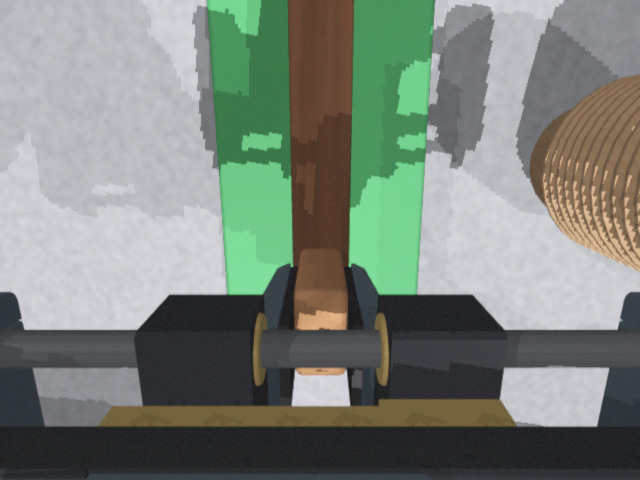

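View pics/side11.png

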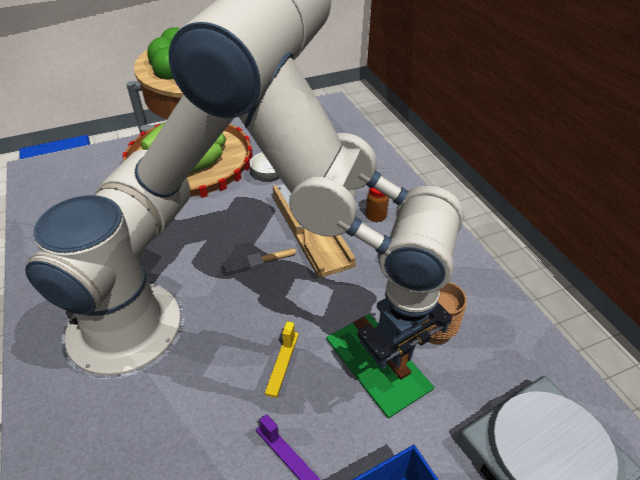

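The stick is centred over the board and aligned with it. Lowering.

Emit:
{"name": "send_rows", "arguments": {
  "motion": [0, 0, 0.02, 0, 0, 0, 0, 0, 0.015, 0, 0, 0, 0, 0, 0.01, 0, 0, 0, 0, 0, 0.004, 0, 0, 0, 0, 0, 0, 0, 0, 0]
}}

```text
clock: 23.78
tool_pos: [534.7, -392.2, 51.3]
tcp_rot: [-2.025, -2.402, -0.0]
contact_force: [-0.8, 0.5, -1.8]
width: 19.7
```

Emit:
{"name": "send_rows", "arguments": {
  "motion": [0, 0, 0.002, 0, 0, 0, 0, 0, 0.001, 0, 0, 0, 0, 0, 0, 0, 0, 0]
}}

```text
clock: 24.15
tool_pos: [534.7, -392.2, 48.4]
tcp_rot: [2.025, 2.401, -0.0]
contact_force: [-0.5, -0.3, -0.7]
width: 19.6
```

Emit:
{"name": "send_rows", "arguments": {
  "motion": [0, 0, 0.001, 0, 0, 0, 0, 0, 0.001, 0, 0, 0, 0, 0, 0, 0, 0, 0]
}}

```text
clock: 24.52
tool_pos: [534.6, -392.1, 46.2]
tcp_rot: [-2.025, -2.401, 0.0]
contact_force: [-0.5, -0.2, -1.0]
width: 19.8
```

Emit:
{"name": "send_rows", "arguments": {
  "motion": [0, 0, 0.001, 0, 0, 0, 0, 0, 0, 0, 0, 0]
}}

```text
clock: 24.78
tool_pos: [534.7, -392.2, 45.7]
tcp_rot: [2.025, 2.401, -0.0]
contact_force: [-1.6, 1.0, 4.6]
width: 19.8
```

Contact with the board (+4.6 N). Open slowly, then retreat up.

Emit:
{"name": "send_rows", "arguments": {
  "motion": [0, 0, 0, 0, 0, 0, 0, 0, 0, 0, 0, 0, 0, 0, 0, 0, 0, 0, 0, 0, 0, 0, 0, 0, 0, 0, 0, 0, 0, 0],
  "hand": 0.3
}}

```text
clock: 25.4
tool_pos: [534.6, -392.2, 45.3]
tcp_rot: [-2.025, -2.401, -0.0]
contact_force: [-0.9, 0.2, -0.0]
width: 63.3
```

Emit:
{"name": "send_rows", "arguments": {
  "motion": [0, 0, 0, 0, 0, 0, 0, 0, 0, 0, 0, 0, 0, 0, -0.01, 0, 0, 0, 0, 0, -0.03, 0, 0, 0, 0, 0, -0.04, 0, 0, 0]
}}

```text
clock: 26.02
tool_pos: [534.3, -391.9, 126.2]
tcp_rot: [-2.025, -2.401, -0.0]
contact_force: [1.3, 0.3, 1.2]
width: 63.8
```

Emit:
{"name": "send_rows", "arguments": {
  "motion": [0, 0, -0.04, 0, 0, 0, -0.02, -0.04, -0.02, 0, 0, 0, -0.02, -0.05, 0, 0, 0, 0, -0.02, -0.05, 0, 0, 0, 0, 0, 0, 0, 0, 0, 0]
}}

```text
clock: 26.65
tool_pos: [403.9, -476.8, 186.2]
tcp_rot: [2.03, 2.397, -0.001]
contact_force: [0.1, 0.7, 0.4]
width: 63.9
```

```bash
python3 tt.py 12
python3 - <<'E'
from plant import *
from h import *
s=observe();print(s["tool_pos"],s["width"],s["clock"])
for n in ("wrist","top","side"):
    d=get_image(n);cv2.imwrite(f"pics/{n}12.png",d["frame"][:,:,::-1]);np.savez(f"/tmp/{n}12.npz",**d)
E
```

```text
[ 403.91493761 -476.80300403  186.24292228] [0.12304267 0.65158072 0.43385429]
top 43 [550.7 290.5  57.5]
228.25581395348837 213.04651162790697
side 0 None
[ 406.59041174 -475.22234086  185.99570356] 64.07970555250516 26.75
```

View pics/top12.png

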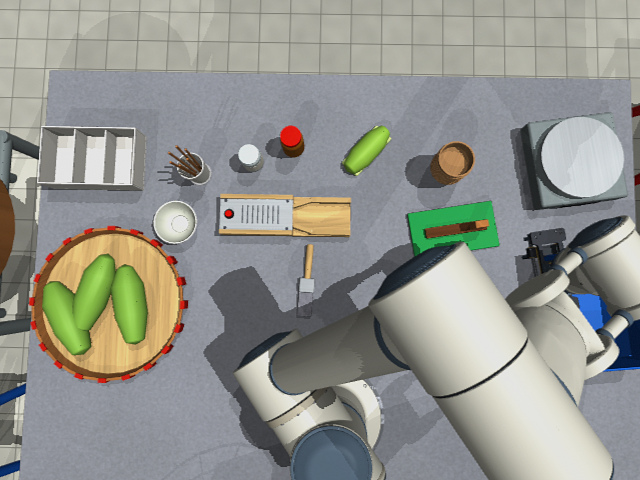

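View pics/side12.png

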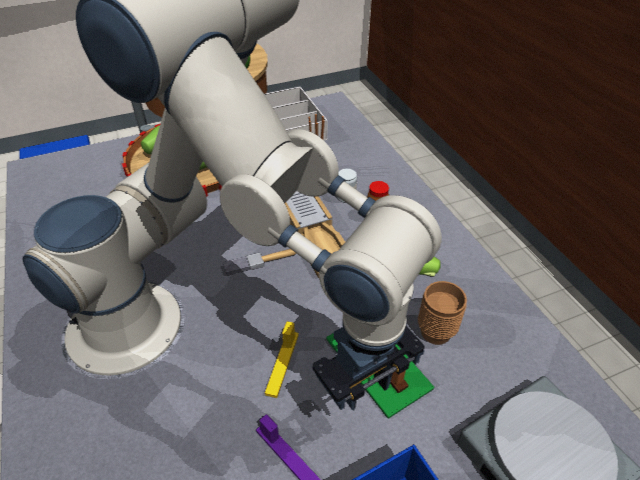

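View pics/wrist12.png

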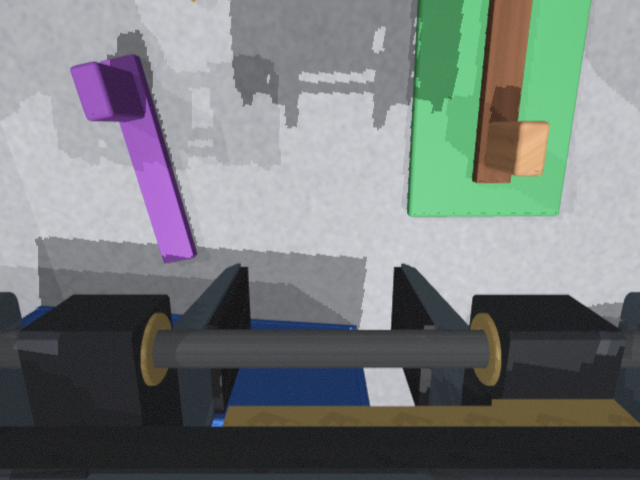

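Run:
```python
from plant import *
from h import *
d=load("top12");W=cloud(d);c=np.array([524.7,-333.9]);u=np.array([-.168,.986])
m=(W[...,2]>65)&(W[...,2]<92)&(abs(W[...,0]-533)<30)&(abs(W[...,1]+393)<32)
p=W[m];g=np.median(p,0);print("handle top",len(p),g.round(1),"board xy",(g[:2]-c)@u,(g[:2]-c)@np.array([-u[1],u[0]]))
m=(W[...,2]>17)&(W[...,2]<32)&(abs((W[...,:2]-c)@u)<100)&(abs((W[...,:2]-c)@np.array([-u[1],u[0]]))<40)
p=W[m];print("sole",len(p),np.percentile(p[:,2],[10,50,90]).round(1),cv2.minAreaRect(p[:,:2].astype(np.float32)))
w=load("wrist12");V=cloud(w);q=V[140:155,525:542].reshape(-1,3);print("wrist handle",np.nanmedian(q,0).round(1))
a=load("top0")["frame"].astype(int);b=d["frame"].astype(int)
for n,(x,y) in dict(bowl=(453,160),papaya=(367,150),jar=(291,140),can=(249,157),prep=(175,222),cup=(190,165),brush=(307,280)).items():
    print(n,np.abs(a[y-20:y+20,x-20:x+20]-b[y-20:y+20,x-20:x+20]).mean().round(1))
s=observe();print(s["clock"],np.abs(s["joint_velocities"]).max())
```

```text
handle top 113 [ 534.3 -389.2   79.9] board xy -56.138490586294566 -0.20295521503394198
sole 549 [18.2 24.  27.8] ((524.715087890625, -335.9960021972656), (77.86140441894531, 195.9452362060547), 9.253591537475586)
wrist handle [ 533.3 -390.1   79.7]
bowl 3.1
papaya 4.7
jar 7.7
can 9.1
prep 10.8
cup 6.6
brush 6.6
26.9 0.004700923683803641
```

Every check agrees: handle top at z = 80, grip at board (-56, 0), and the button at z = 57.5 against 48 at the start. Handing in.

```bash
python3 -c "
from plant import *
print(sign_off())"
```

```text
the job is handed in; nothing more can be done
None
```

I fed the cassette home with the push stick, laid the stick back on the green board, and handed the job in at about 27 s of the 54 s allowed. The hand-in reports no verdict, so what follows rests on my own checks.

**Push:** I gripped the brown stick by its handle and pushed the cassette slowly through the funnel and along the channel. I felt the latch at about 6–7 N. I stopped when the force rose to about 10 N with no further travel, which was the highest reading I saw against the 30 N limit. These are readings at the ends of moves, so short peaks in between were not seen.

**Cassette and tell-tale:** The button's top read about 57.5 mm, against 48 mm at the start, so it rose about 9.5 mm. It stayed there after I withdrew the stick. I could not see the cassette under the cover. From where the stick stopped, its centre is at about slicer x = +82 mm.

**Stick:** It lies flat with its handle up. The handle top is at 80 mm, where it should be, and the grip point is about 56 mm along and 0 mm across from the board's centre. The gripper is clear of everything.

**Checks that were weaker or disagreed:**
- **Button height:** the side camera read it 1–4 mm lower than the top camera, and in the last check the arm hid the button from the side camera. The final rise therefore rests on the top view alone.
- **Bystanders:** they look unmoved in the top view. Pixel comparison there showed small differences, the largest at the prep bowl, which I put down to the arm's changed shadows and did not measure further.

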